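# Weigh the strap-handled tin on the sprung hook scale

### The arm

A 6-joint arm with a two-finger parallel gripper is mounted at the origin on the work surface. World frame = base frame: x ahead of the robot, y to its left, z up, the work surface at z = 0. Lengths are in m, angles in rad, forces in N, time in s.
With the tool pointing down it reaches from about 0.3 to 0.875 m from the base axis. Payload 6.4 kg.
Tool frame: the origin (TCP) lies at the very end of the fingers, on their centre line; the grasp point (between the pads) lies 19 mm behind it; y points along the fingers, z is the direction in which the jaws open and shut, and the axes are right-handed (so a half turn about y gives the same grasp; the last joint's range is limited). The gripper opens to 85 mm and grips with 20 to 120 N. Pads are 22 mm wide; open, the fingers measure 114 mm over their backs; the gripper's body (76 mm by 85 mm) begins 54 mm behind the grasp point. The pads swing forward as they close: fully open they stand 13 mm farther back than shut.
Start: joints at [0.908, 0.181, 1.607, -0, 1.354, -0.206], TCP at [0.254, 0.516, 0.231] pointing down, gripper open.
Joint ranges: [-2.99, 2.99], [-0.89, 2.07], [0.3, 2.58], [-1.14, 4.28], [0, 2.63], [-3.12, 3.12]. Speed limits (rad/s): [2.57, 2.57, 3.01, 3.14, 3.14, 3.14].

### API

Orientations are given as a unit quaternion [x, y, z, w].
In Python, from cell import arm gives the robot as it stands.
- The arm moves only by the shell command python3 -m handwheel 'ROWS' [FORCE]. ROWS is JSON, a list of rows, each a list of 7 numbers: the turn, a rotation vector about the world's x, y, z in rad, then the shift along the world's x, y, z in mm, then the opening, from 0 (shut) to 1 (fully open). A call has 1 to 20 rows; each row shifts and turns the commanded pose from where the row before left it; what a row does not reach is not made up. A row lasts 1/12 s, in which the tool goes at most 41.7 mm and 7.16 degrees, less where a joint would pass 70% of its speed; a pose out of reach is approached as far as the arm can. A call with a gripper value outside its range is refused whole. The fingers move at their own pace and stop on an object; FORCE is the grip in N (left out, the last holds). Time passes only in rows, so rows that do not move let the fingers close. It gives the time, the measured TCP pose, the force and the opening at its end, in the units of the state.
- arm.state(): the state, without advancing time (a new reading comes with each control period).
- arm.snapshot(name): name is "side" or "top" or "wrist"; returns a dict with "image" (480x640x3 uint8, red, green, blue), "fx", "fy", "cx", "cy" (pixels), "R" (3x3) and "t" (3): a world point X has camera coordinates R X + t; the wrist camera has in their place "tool_from_camera" (4x4, takes a point from camera to tool coordinates, whose origin is the TCP and whose axes are the tool frame's). Camera axes: x right, y down, z forward; pixel columns grow to the right and rows downward; lengths in m; the calibration is good to about 2 mm. A picture is of the moment at which its call begins: read the wrist's pose just before it. There is no depth.
- arm.finish_job(): hands the job in, once; it reports no verdict.
The state is a dict: "time_s": time; "joint_positions": joint angles; "joint_vel": joint speeds; "joint_efforts": joint torques, N m; "tool_pos": TCP position; "tool_rot": TCP orientation; "contact_force": force on the tool from outside, world axes, zero at the start; "ft_torque": the same for the moment, N m; "opening": finger opening in m.
Only numpy, scipy, OpenCV 4.12 (cv2) and the standard library are available. Lean on these libraries where they do the work, as an engineer would, in place of code of your own. Each camera call takes 0.05 s, during which the arm holds its last target.

### The job

Weigh the tin with the strap handle: hang it by the window in its handle in the dip of the sprung hook scale, easing its weight onto the hook so gently that the hook neither jerks nor bounces when you let go, and leave it hanging free and still for a good second. Then regrip it, lift it slowly off the hook and set it down gently, upright and released, on the middle of the cork mat. Do not overload or knock the scale and leave the other things on the desk where they are.

Things in the scene. Friction and masses are not known exactly. Their poses are not given: they have to be found in the camera images.
- strap_tin: Loose closed round metal tin, strap handle on its lid. Origin: centre of the underside, z up. Body 68 mm in diameter (lid 71), 62 mm tall; 134 mm tall with the handle. Two thin uprights (outer faces 40 mm apart along tin y) carry a wooden grip block. Contents unknown: it weighs 0.14 to 0.88 kg in all, different every time.
- grip (a point): On the tin: middle of the dark wooden grip block of its handle, 118 mm above the underside; axes as the tin's. The block is 40 mm long (y), 12 mm thick (x), 34 mm tall (z 100 to 134 mm). Pinch it across its 40 mm ends, along y, from above.
- window_top (a point): On the tin: middle of the upper edge of the handle's window (underside of the block), 100 mm above the underside; axes as the tin's. This edge rests on the hook. The window below it is 32 mm wide (y), 38 mm tall (down to the lid) and open right through along x.
- scale: Fixed hook scale: flat 170 x 120 mm foot, a 100 mm wide pegboard upright 325 mm tall, and an aluminium housing 60 mm wide, top 312 mm up, front face at scale x = 0. Origin: underside of the foot, near its middle, z up. The hook reaches out of the housing towards the scale's own -x.
- saddle (a point): On the hook: middle of the floor of its dip, where the window's upper edge must rest; 100 mm in front of the housing, 250 mm above the desk when empty; moves with the hook. Axes as the scale's. The hook is a steel strip 12 mm wide (y), 4 mm thick. The dip is flat for 20 mm along x; behind it (+x) the strip climbs to a level bar, top 14 mm above the dip.
- tip (a point): On the hook: its free front end, 20 mm in front (-x) of the saddle and 18 mm above it. Thread the tin's window over it moving along the scale's +x, then lower the tin into the dip.
- hook (a joint): How far the sprung hook is drawn down, m: 0 empty (top stop), 0.09 bottom stop. Starts to move at 0.6 N, then 1 mm per 0.11 N (110 N/m), lightly damped. Faster than 0.08 m/s counts as a jerk: a tin let go more than about 3 mm above or below its balance point spoils the weighing. Over 11 N overloads the scale.
- mat: Fixed round cork mat, 110 mm in diameter and 5 mm thick, flat on the desk. Origin: centre of its underside.
- globe: Bystander: heavy green glass paperweight globe with a flattened foot, 70 mm in diameter, 66 mm tall. Origin: centre of the underside.
- pencil_cup: Bystander: empty dark silicone pencil cup, 72 mm in diameter, 90 mm tall. Origin: centre of the underside.
- low_tin: Bystander: low closed tin without a handle, 80 mm in diameter, 30 mm tall. Origin: centre of the underside.
Mind the look-alikes: they are no part of the job. Several things have the shape of the strap_tin; the one meant has the colours described above.

How it is judged:
On the way, in this order (a step that is already met when the one before it is completed fails the run):
1. the tin hangs from the dip of the hook by its window, let go by the gripper, hanging still for a second (distance between window_top and saddle below 0.012 m and contact force between strap_tin and scale above 1 N and contact force between the fingers and strap_tin below 0.05 N and velocity of joint hook between -0.01 and 0.01 m/s and linear speed of strap_tin below 0.02 m/s and angle between strap_tin's own z axis and vertical below 0.2 rad), for 1 s.
2. the tin has been lifted off the hook and is clear of it (distance between window_top and saddle above 0.05 m and contact force between strap_tin and scale below 0.05 N), for 0.1 s.
At the end, for the whole second after the job is handed in: The tin stands upright (within 0.1 rad), released and at rest on the cork mat, its centre within 20 mm of the mat's centre, and the empty hook is back at its top stop (within 4 mm) (horizontal distance between strap_tin and mat below 0.02 m and height (world z) of strap_tin between 0.002 and 0.009 m and angle between strap_tin's own z axis and vertical below 0.1 rad and linear speed of strap_tin below 0.02 m/s and contact force between strap_tin and mat above 0.5 N and contact force between the fingers and strap_tin below 0.05 N and value of joint hook below 0.004 m); the robot touches nothing.
It fails at once if the hook jerks or bounces: it moves faster than 0.08 m/s up or down (velocity of joint hook above 0.08 m/s or velocity of joint hook below -0.08 m/s).
It fails at once if the tin pulls or pushes on the scale with more than 11 N (contact force between strap_tin and scale above 11 N).
It fails at once if the robot knocks the scale (more than 5 N) (contact force between any of the fingers, the arm and scale above 5 N).
It fails at once if the tin is dropped (let go in mid-air, neither on the hook nor within 15 mm of the desk) or slammed down on the mat (faster than 0.15 m/s) ((contact force between the fingers and strap_tin below 0.05 N and contact force between strap_tin and scale below 0.05 N and height (world z) of strap_tin above 0.015 m) or (horizontal distance between strap_tin and mat below 0.06 m and height (world z) of strap_tin below 0.009 m and linear speed of strap_tin above 0.15 m/s)).
It fails at once if a bystander is moved more than 20 mm (distance of any of globe, pencil_cup, low_tin from where it was at the start of the episode above 0.02 m).
It also fails if it takes over 72 s, if anything falls off the work surface, if the arm or the gripper's body presses on something with over 40 N, if the wrist force passes 120 N, or if a joint passes its speed limit or range.

## Working session

There is one attempt and no reset: what is moved stays moved. The work goes in short steps, Python scripts to look and compute and a shell command to move; the robot and the scene stay as the last step left them, time stands still between calls to the robot, and variables do not carry over. Pictures are saved under pics/ and viewed, and the job is handed in when it is done.

```bash
mkdir -p pics; ls; python3 - <<'E'
from cell import arm
import cv2
s=arm.state()
print(s)
for n in ["side","top","wrist"]:
    d=arm.snapshot(n)
    cv2.imwrite(f"pics/{n}0.png",d["image"][:,:,::-1])
    print(n,{k:(v if not hasattr(v,'tolist') else v.tolist()) for k,v in d.items() if k!="image"})
E
```

```text
pics
{'time_s': 0.0, 'joint_positions': array([ 9.07678800e-01,  1.81546148e-01,  1.60800500e+00, -3.25006252e-05,
        1.35381502e+00, -2.06304252e-01]), 'joint_vel': array([ 8.61217737e-06,  7.04039988e-04,  1.29808956e-03, -2.30405671e-03,
       -1.14505308e-03, -8.82372935e-04]), 'joint_efforts': array([-1.75265355e-03, -4.44873226e+01, -3.51337945e+01, -4.13475082e-04,
        9.25571745e-03,  1.42384728e-06]), 'tool_pos': array([0.25327164, 0.51559364, 0.23038275]), 'tool_rot': array([ 0.68931582, -0.16035866,  0.15985086, -0.68816895]), 'contact_force': array([ 0.12032004, -0.3101289 , -1.00483103]), 'ft_torque': array([0.02810869, 0.04779049, 0.03572378]), 'opening': 0.08520975625795708}
side {'fx': 460.5128569912558, 'fy': 460.5128569912558, 'cx': 318.21290983918345, 'cy': 235.8138904997233, 'R': [[-0.9855101113224453, -0.16780206924083574, 0.024744414313436113], [-0.10511430979004001, 0.4897095588033323, -0.8655261578334933], [0.1331195040502507, -0.8555857721906902, -0.5002521205015286]], 't': [0.5246306713485087, 0.1939975031591245, 0.8590992246712333]}
top {'fx': 609.278629492383, 'fy': 609.278629492383, 'cx': 321.3623908960896, 'cy': 239.92606571832113, 'R': [[0.012361966125499247, -0.999913101932012, 0.004579342552593817], [-0.9954232157128066, -0.012740212551201653, -0.0947117131305623], [0.09476182466314023, -0.003387560900145414, -0.9954942094345202]], 't': [0.01628769862181478, 0.5425549381285865, 1.195201679371285]}
wrist {'fx': 365.2775110847969, 'fy': 365.2775110847969, 'cx': 313.49517992655746, 'cy': 243.2524558293465, 'tool_from_camera': [[-0.0003603363157735474, 0.9618593071838402, 0.27354440835367466, -0.06991333949905842], [-0.0014501818036653951, -0.27354464109930066, 0.9618582152784214, -0.1434303642850802], [0.9999988835646143, -5.009667789888578e-05, 0.001493438933137575, 4.916365417395596e-05], [0.0, 0.0, 0.0, 1.0]]}
```

View pics/side0.png

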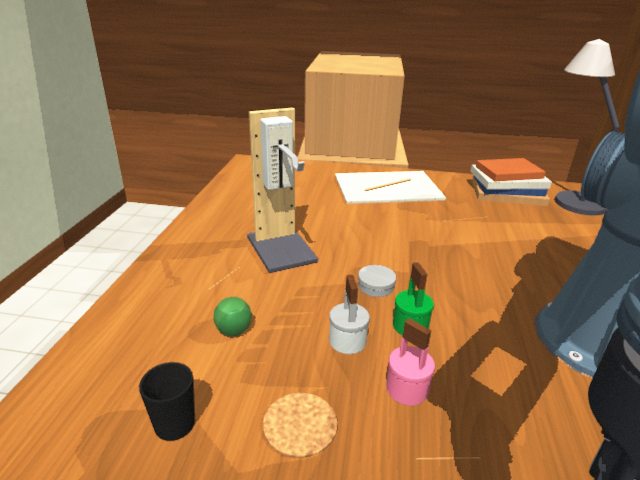

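View pics/top0.png

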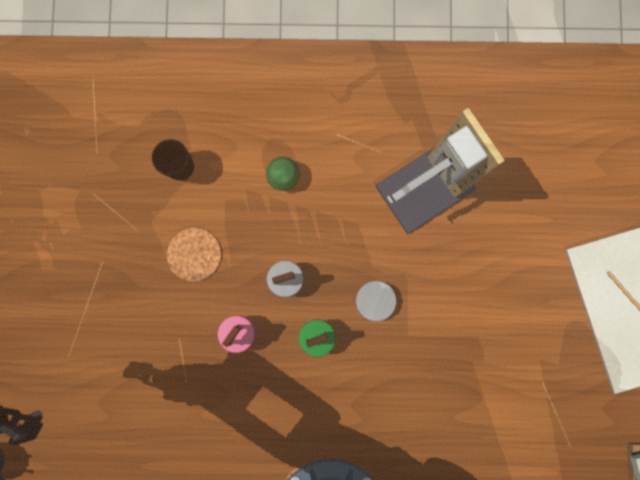

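View pics/wrist0.png

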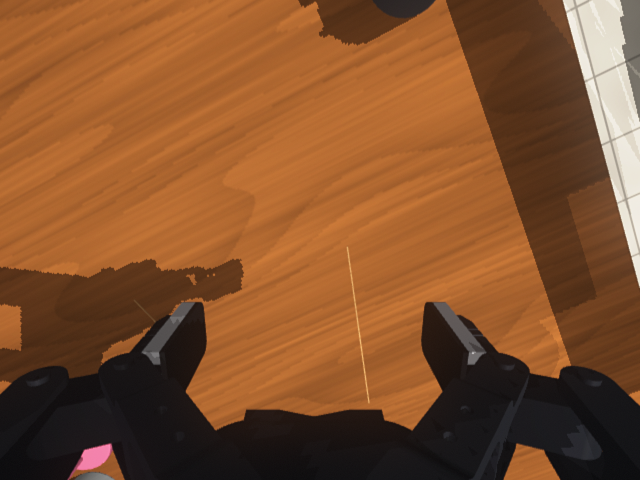

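The candidates for the strap tin in the top view are grey metal (285,279), pink (236,334) and green (317,338). "Metal tin, dark wooden block" fits the grey one. I'll check it in a crop and measure.

```bash
cat > h.py <<'E'
import numpy as np, cv2
from cell import arm
def ray(d,u,v):
    c=np.array([(u-d["cx"])/d["fx"],(v-d["cy"])/d["fy"],1.])
    R=np.array(d["R"]);t=np.array(d["t"])
    return -R.T@t, R.T@c
def onz(d,u,v,z):
    o,r=ray(d,u,v); return o+r*(z-o[2])/r[2]
def proj(d,X):
    c=np.array(d["R"])@np.array(X)+np.array(d["t"]); return d["fx"]*c[0]/c[2]+d["cx"],d["fy"]*c[1]/c[2]+d["cy"]
def two(d1,p1,d2,p2):
    o1,r1=ray(d1,*p1);o2,r2=ray(d2,*p2)
    s=np.linalg.lstsq(np.c_[r1,-r2],o2-o1,rcond=None)[0]
    a=o1+s[0]*r1;b=o2+s[1]*r2
    return (a+b)/2,np.linalg.norm(a-b)
E
python3 - <<'E'
from h import *
t=arm.snapshot("top");s=arm.snapshot("side")
ti=t["image"];si=s["image"]
a=cv2.resize(ti[245:315,240:330],None,fx=5,fy=5,interpolation=2)
b=cv2.resize(si[265:355,315,None].reshape(-1,1,3) if 0 else si[265:360,300:440],None,fx=3.5,fy=3.5,interpolation=2)
c=cv2.resize(ti[100:240,370:510],None,fx=4,fy=4,interpolation=2)
d=cv2.resize(si[100:200,240:330],None,fx=5,fy=5,interpolation=2)
for n,i in zip("abcd",[a,b,c,d]): cv2.imwrite(f"pics/crop_{n}.png",i[:,:,::-1]); print(n,i.shape)
hsv=cv2.cvtColor(ti,cv2.COLOR_RGB2HSV)
# mat
roi=np.zeros(ti.shape[:2],np.uint8);roi[215:295,155:235]=1
print(hsv[255,195],hsv[255,245],hsv[278,284],hsv[290,275])
cv2.imwrite("pics/v.png",cv2.resize(ti[210:300,150:330],None,fx=4,fy=4)[:,:,::-1])
E
```

```text
a (350, 450, 3)
b (332, 490, 3)
c (560, 560, 3)
d (500, 450, 3)
[ 13 129 207] [ 14 158 168] [ 11 130 104] [ 23  12 177]
```

View pics/crop_a.png

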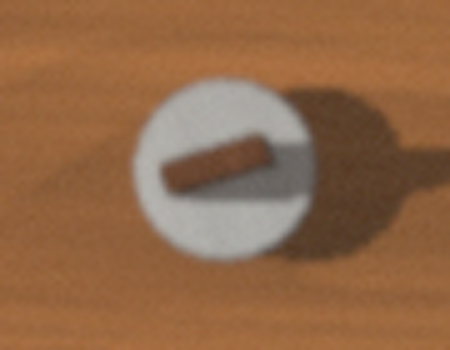

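View pics/crop_c.png

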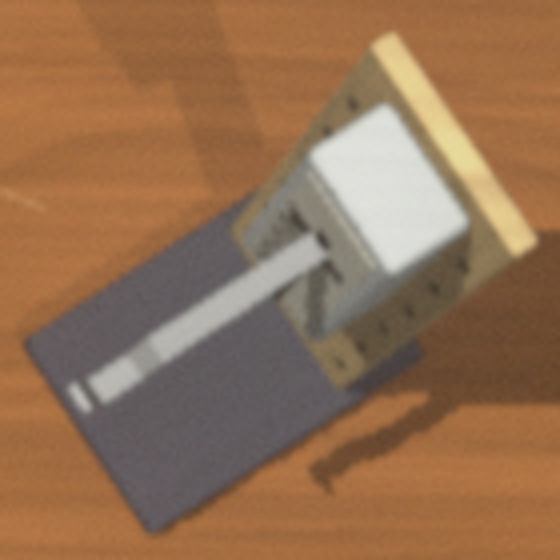

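View pics/crop_d.png

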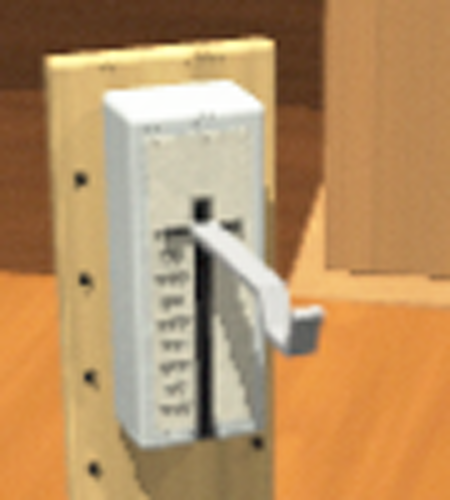

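View pics/crop_b.png

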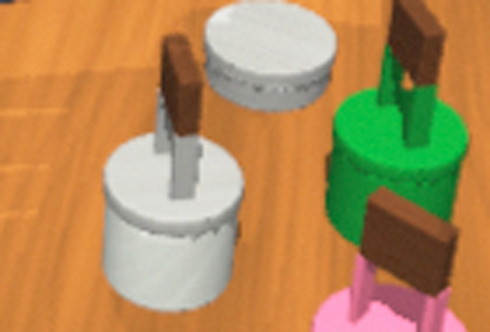

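The crop confirms it: crop_a and crop_b show a bare grey tin with a dark brown block, with the block at about (283,277) in the top view. Next I'll measure the block, the mat and the hook.

```bash
python3 - <<'E'
from h import *
t=arm.snapshot("top");s=arm.snapshot("side")
ti=t["image"];si=s["image"]
hsv=cv2.cvtColor(ti,cv2.COLOR_RGB2HSV)
def comp(m,u,v,name):
    n,l,st,c=cv2.connectedComponentsWithStats(m.astype(np.uint8))
    d=np.hypot(c[1:,0]-u,c[1:,1]-v); d[st[1:,4]<15]=1e9
    k=1+d.argmin(); print(name,"area",st[k,4],"c",c[k]); return l==k,c[k]
def loc(m,r): # restrict
    z=np.zeros_like(m);z[r[0]:r[1],r[2]:r[3]]=m[r[0]:r[1],r[2]:r[3]];return z
# block
m=loc((hsv[...,1]>70),(262,296,269,300))
mb,c=comp(m,283,277,"block")
pts=np.argwhere(mb)[:,::-1].astype(np.float32)
r=cv2.minAreaRect(pts);bx=cv2.boxPoints(r)
W=np.array([onz(t,u,v,.134)[:2] for u,v in pts]); print("block ctr",W.mean(0))
e,V=np.linalg.eigh(np.cov(W.T)); print("yaw long axis deg",np.degrees(np.arctan2(V[1,1],V[0,1])),"len",np.sqrt(e*12))
# lid
m=loc((hsv[...,1]<60)|mb,(258,302,262,304)); ml,c=comp(m,285,279,"lid")
cn=max(cv2.findContours(ml.astype(np.uint8),0,1)[0],key=cv2.contourArea)
(u,v),rad=cv2.minEnclosingCircle(cn); print("lid ctr",onz(t,u,v,.062),rad)
# mat : orange-lighter
m=loc((hsv[...,2]>185)&(hsv[...,1]<150),(215,295,155,235)); 
m=cv2.morphologyEx(m.astype(np.uint8),cv2.MORPH_CLOSE,np.ones((3,3)));mm,c=comp(m,194,254,"mat")
cn=max(cv2.findContours(mm.astype(np.uint8),0,1)[0],key=cv2.contourArea)
(u,v),rad=cv2.minEnclosingCircle(cn); print("mat ctr",onz(t,u,v,.005),rad,(u,v), "top c",onz(t,*c,.005))
# hook strip: points
P=lambda x,y:(370+(x-1.5)/4,100+(y-1.5)/4)
A=onz(t,*P(82,397),.268);B=onz(t,*P(316,247),.264);S=onz(t,*P(118,382),.250);K=onz(t,*P(146,357),.257)
print("tip",A,"barend",B,"sad",S,"knee",K)
ax=(B-A)[:2];print(np.linalg.norm(ax),"scale x yaw",np.degrees(np.arctan2(ax[1],ax[0])))
# foot edges
for q in [(25,343),(152,533),(422,352)]: print("foot",onz(t,*P(*q),.01))
for q in [(390,103),(468,218),(308,155),(388,275)]: print("housing top",onz(t,*P(*q),.312))
Q=lambda x,y:(240+(x-2)/5,100+(y-2)/5)
print("tip two-view",two(t,P(82,397),s,Q(308,312)))
for n,u in [("globe",(282,174)),("cup",(171,160)),("low",(376,301))]: print(n,onz(t,*u,.04))
E
```

```text
block area 130 c [283.01538462 277.42307692]
block ctr [0.46278216 0.09219602]
yaw long axis deg 108.07715234546384 len [0.01131821 0.0372058 ]
lid area 1031 c [284.65470417 278.54704171]
lid ctr [0.46321408 0.09310907 0.062     ] 18.343708038330078
mat area 2042 c [193.08667973 252.83104799]
mat ctr [0.51120437 0.28341391 0.005     ] 26.9119930267334 (193.0, 254.5) top c [0.51460431 0.28334772 0.005     ]
tip [ 0.58728218 -0.08632579  0.268     ] barend [ 0.6510951  -0.18223915  0.264     ] sad [ 0.59669146 -0.10324193  0.25      ] knee [ 0.60598931 -0.11377995  0.257     ]
0.115201829510497 scale x yaw -56.36344537211635
foot [ 0.65745192 -0.08719216  0.01      ]
foot [ 0.56044855 -0.15215279  0.01      ]
foot [ 0.65546959 -0.29063151  0.01      ]
housing top [ 0.69763563 -0.2012876   0.312     ]
housing top [ 0.65232486 -0.2311627   0.312     ]
housing top [ 0.67647664 -0.16910064  0.312     ]
housing top [ 0.62939931 -0.1998074   0.312     ]
tip two-view (array([ 0.58710368, -0.08654746,  0.2665411 ]), np.float64(0.0008358781505962599))
globe [0.67239777 0.10352919 0.04      ]
cup [0.69789862 0.32630881 0.04      ]
low [ 0.42193524 -0.08554205  0.04      ]
```

```bash
cat >> h.py <<'E'
from scipy.spatial.transform import Rotation as Ro
def st():
    s=arm.state();M=Ro.from_quat(s["tool_rot"]).as_matrix()
    y=lambda v:round(float(np.degrees(np.arctan2(v[1],v[0]))),2)
    print("t",round(s["time_s"],2),"pos",np.round(s["tool_pos"]*1000,1),"zyaw",y(M[:,2]),"xyaw",y(M[:,0]),"down",np.round(M[:,1],4),"F",np.round(s["contact_force"],2),"T",np.round(s["ft_torque"],3),"op",round(s["opening"]*1000,1),"j",np.round(s["joint_positions"],2))
    return s
E
python3 -c "from h import *;s=st()"; python3 -m handwheel --help | head -20
```

```text
t 0.35 pos [253.5 516.  231.1] zyaw 63.83 xyaw -26.17 down [-3.e-04 -3.e-04 -1.e+00] F [0.02 1.29 0.62] T [-0.036  0.002  0.026] op 85.3 j [ 0.91  0.18  1.61  0.    1.35 -0.21]invalid input: not JSON, or not a number
```

```bash
python3 -m handwheel '[[0,0,0.055,15,-30,0,1],[0,0,0.055,15,-30,0,1],[0,0,0.055,15,-30,0,1],[0,0,0.055,15,-30,0,1],[0,0,0.055,15,-30,0,1],[0,0,0.055,15,-30,0,1],[0,0,0.055,15,-30,0,1],[0,0,0.055,15,-30,0,1],[0,0,0.055,15,-30,0,1],[0,0,0.055,15,-30,0,1],[0,0,0.055,15,-30,0,1],[0,0,0.055,15,-30,0,1],[0,0,0.055,15,-30,0,1],[0,0,0.055,15,-33,0,1],[0,0,0,0,0,0,1],[0,0,0,0,0,0,1]]' 60
python3 - <<'E'
from h import *
s=st();d=arm.snapshot("wrist");cv2.imwrite("pics/w1.png",d["image"][:,:,::-1])
E
```

```text
time_s: 1.68
tool_pos: [0.4642, 0.0915, 0.2313]
tool_rot: [-0.699, -0.109, 0.109, 0.699]
contact_force: [-0.5, -0.1, -0.2]
opening: 0.0853
t 1.68 pos [464.2  91.5 231.3] zyaw 107.7 xyaw 17.7 down [-1.e-04  1.e-04 -1.e+00] F [-0.49 -0.08 -0.18] T [-0.016 -0.005  0.039] op 85.3 j [-0.06 -0.05  1.85  0.    1.34 -1.94]
```

View pics/w1.png

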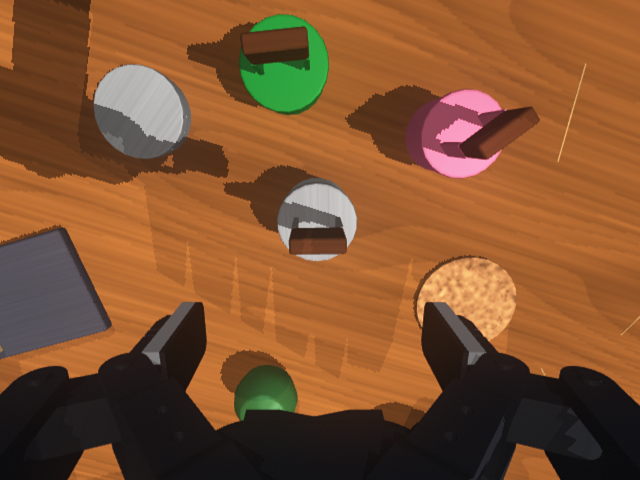

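```bash
cat >> h.py <<'E'
def wonz(s,d,u,v,z):
    T=np.array(d["tool_from_camera"]);M=Ro.from_quat(s["tool_rot"]).as_matrix()
    c=np.array([(u-d["cx"])/d["fx"],(v-d["cy"])/d["fy"],1.])
    r=M@T[:3,:3]@c;o=M@T[:3,3]+s["tool_pos"]
    return o+r*(z-o[2])/r[2]
E
python3 - <<'E'
from h import *
s=arm.state();d=arm.snapshot("wrist");i=d["image"]
cv2.imwrite("pics/w1c.png",cv2.resize(i[175:270,270:370],None,fx=6,fy=6)[:,:,::-1])
P=[wonz(s,d,*p,.134) for p in [(289.5,236.5),(347,236.5),(347,254),(289.5,254)]]
print(np.round(P,4),np.mean(P,0)); a=P[1]-P[0];print(np.linalg.norm(a),np.degrees(np.arctan2(a[1],a[0])))
print("mat",wonz(s,d,467,299,.005))
E
```

```text
[[0.4628 0.076  0.134 ]
 [0.4508 0.1133 0.134 ]
 [0.4626 0.1175 0.134 ]
 [0.4747 0.0796 0.134 ]] [0.46273543 0.09661277 0.134     ]
0.03918436138711415 107.79159435690444
mat [0.50641987 0.28493817 0.005     ]
```

View pics/w1c.png

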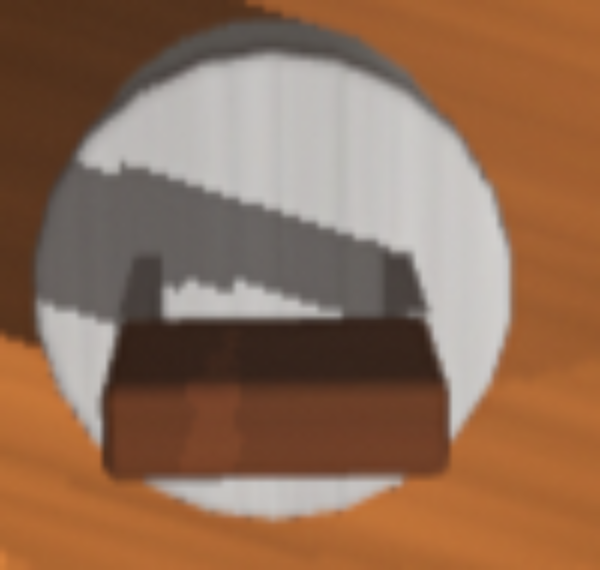

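```bash
python3 -m handwheel '[[0,0,0.004,-1,2.5,-20,1],[0,0,0,0,0,-30,1],[0,0,0,0,0,-30,1],[0,0,0,0,0,-25,1],[0,0,0,0,0,-18,1],[0,0,0,0,0,-10,1],[0,0,0,0,0,0,1],[0,0,0,0,0,0,1]]'
python3 - <<'E'
from h import *
s=st();d=arm.snapshot("wrist");cv2.imwrite("pics/w2.png",d["image"][:,:,::-1])
d=arm.snapshot("side");cv2.imwrite("pics/s2.png",cv2.resize(d["image"][180:400,250:500],None,fx=3,fy=2.7)[:,:,::-1])
F=[]
for k in range(10): arm.snapshot("top");F.append(arm.state()["contact_force"])
print(np.mean(F,0),np.std(F,0))
E
```

```text
time_s: 2.45
tool_pos: [0.4625, 0.0964, 0.0986]
tool_rot: [-0.698, -0.112, 0.112, 0.698]
contact_force: [-0.0, -0.9, 0.7]
opening: 0.0857
t 2.45 pos [462.5  96.4  98.6] zyaw 108.25 xyaw 18.25 down [-3.e-04  1.e-04 -1.e+00] F [-0.03 -0.93  0.69] T [ 0.034 -0.044 -0.07 ] op 85.7 j [-0.05  0.12  1.97  0.    1.05 -1.94]
[ 0.00459754 -0.15391325  0.09768633] [0.5027195  0.46188017 0.52105078]
```

View pics/w2.png

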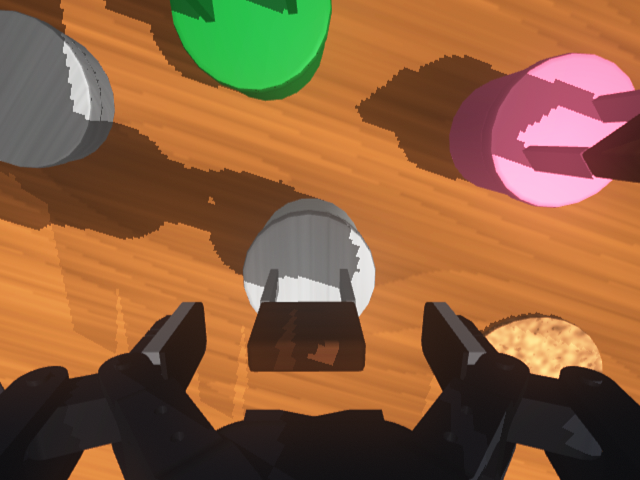

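View pics/s2.png

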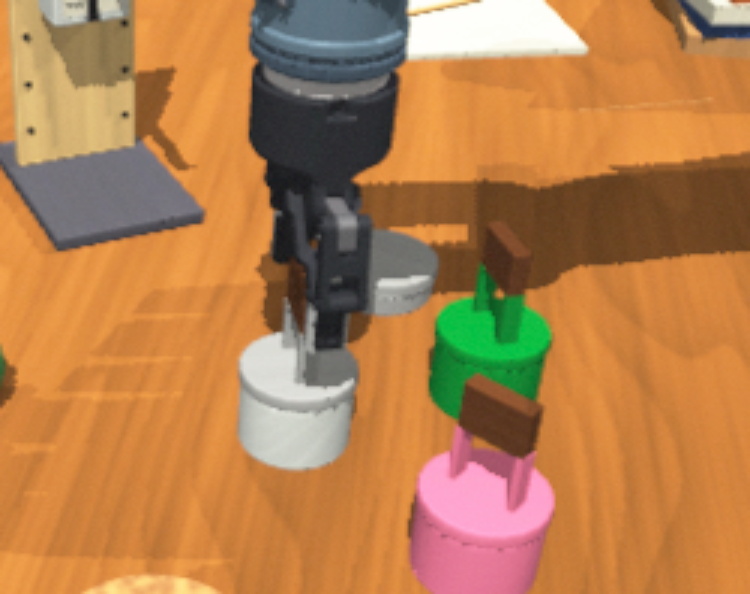

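```bash
python3 -m handwheel '[[0,0,0,0.7,-2.2,0,1],[0,0,0,0,0,0,1],[0,0,0,0,0,0,0.3],[0,0,0,0,0,0,0.3],[0,0,0,0,0,0,0.3],[0,0,0,0,0,0,0.3],[0,0,0,0,0,0,0.3],[0,0,0,0,0,0,0.3],[0,0,0,0,0,0,0.3],[0,0,0,0,0,0,0.3]]' 60
python3 -c "
from h import *
P=[];F=[]
for k in range(12): arm.snapshot('top');a=arm.state();F.append(a['contact_force']);P.append(a['tool_pos'])
print(np.mean(P,0),np.std(P,0),np.mean(F,0),np.std(F,0));st()"
```

```text
time_s: 3.88
tool_pos: [0.4634, 0.0935, 0.0984]
tool_rot: [-0.698, -0.112, 0.112, 0.698]
contact_force: [-0.7, 1.5, 2.5]
opening: 0.0391
[0.46343296 0.09349334 0.0984411 ] [1.49436880e-05 1.81046781e-05 1.58460439e-05] [-0.22122353  2.15164124  3.56601347] [0.67876908 0.50979022 0.69712098]
t 4.48 pos [463.4  93.5  98.4] zyaw 108.17 xyaw 18.17 down [ 3.e-04  2.e-04 -1.e+00] F [-0.99  2.66  3.8 ] T [0.548 0.126 0.065] op 39.1 j [-0.05  0.12  1.97  0.    1.05 -1.94]
```

```bash
python3 -m handwheel '[[0,0,0,0,0,4,0.3],[0,0,0,0,0,10,0.3],[0,0,0,0,0,20,0.3],[0,0,0,0,0,20,0.3],[0,0,0,0,0,20,0.3],[0,0,0,0,0,20,0.3],[0,0,0,0,0,20,0.3],[0,0,0,0,0,20,0.3],[0,0,0,0,0,20,0.3],[0,0,0,0,0,14,0.3],[0,0,0,0,0,8,0.3],[0,0,0,0,0,0,0.3],[0,0,0,0,0,0,0.3],[0,0,0,0,0,0,0.3],[0,0,0,0,0,0,0.3]]' 60
python3 -c "
from h import *
F=[];T=[]
for k in range(30): arm.snapshot('top');a=arm.state();F.append(a['contact_force']);T.append(a['ft_torque'])
print(np.mean(F,0),np.std(F,0),np.mean(F[:15],0),np.mean(F[15:],0),np.mean(T,0));st()
d=arm.snapshot('side');cv2.imwrite('pics/s3.png',d['image'][:,:,::-1])"
```

```text
time_s: 5.73
tool_pos: [0.4625, 0.0933, 0.2729]
tool_rot: [-0.698, -0.111, 0.113, 0.698]
contact_force: [-0.0, -0.6, -3.2]
opening: 0.0393
[-0.06191157 -0.08560633 -3.04701451] [0.47021833 0.38447074 0.51840338] [ 0.0069244  -0.08297317 -2.90572507] [-0.13074753 -0.08823948 -3.18830395] [-0.00178658  0.00238981 -0.00484511]
t 7.23 pos [463.3  93.4 274.3] zyaw 108.17 xyaw 18.17 down [ 0.  0. -1.] F [ 0.57 -0.45 -2.65] T [0.025 0.025 0.036] op 39.2 j [-0.05 -0.09  1.8   0.    1.43 -1.94]
```

View pics/s3.png

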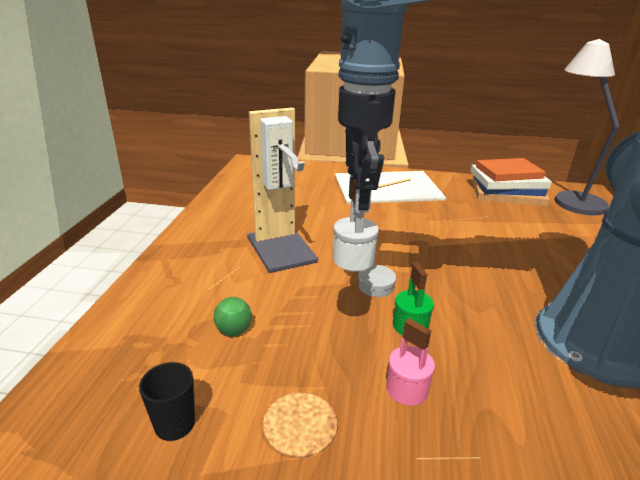

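```bash
python3 -m handwheel '[[0,0,-0.04,3,-4,0,0.3],[0,0,-0.085,6,-9,0,0.3],[0,0,-0.093,7,-10,0,0.3],[0,0,-0.093,7,-10,0,0.3],[0,0,-0.093,7,-10,0,0.3],[0,0,-0.093,7,-10,0,0.3],[0,0,-0.093,7,-10,0,0.3],[0,0,-0.093,7,-10,0,0.3],[0,0,-0.093,7,-10,0,0.3],[0,0,-0.093,7,-10,0,0.3],[0,0,-0.093,7,-10,0,0.3],[0,0,-0.093,7,-10,0,0.3],[0,0,-0.093,7,-10,0,0.3],[0,0,-0.093,7,-10,0,0.3],[0,0,-0.061,3,-4,0,0.3],[0,0,0,0,0,0,0.3],[0,0,0,0,0,0,0.3],[0,0,0,0,0,0,0.3]]' 60
python3 -c "
from h import *
st()
for n in ['side','top','wrist']:
  d=arm.snapshot(n);i=d['image']
  if n=='side': i=cv2.resize(i[80:260,230:400],None,fx=4,fy=3.3)
  if n=='top': i=cv2.resize(i[100:300,320:520],None,fx=3,fy=3)
  cv2.imwrite(f'pics/{n}4.png',i[:,:,::-1])"
```

```text
time_s: 8.78
tool_pos: [0.559, -0.0433, 0.2741]
tool_rot: [-0.623, 0.334, -0.333, 0.623]
contact_force: [0.2, -0.2, -2.1]
opening: 0.0391
t 8.78 pos [559.  -43.3 274.1] zyaw 33.69 xyaw -56.31 down [-5.e-04  3.e-04 -1.e+00] F [ 0.19 -0.21 -2.13] T [0.035 0.064 0.011] op 39.1 j [-0.29  0.12  1.59  0.    1.43 -0.88]
```

View pics/side4.png

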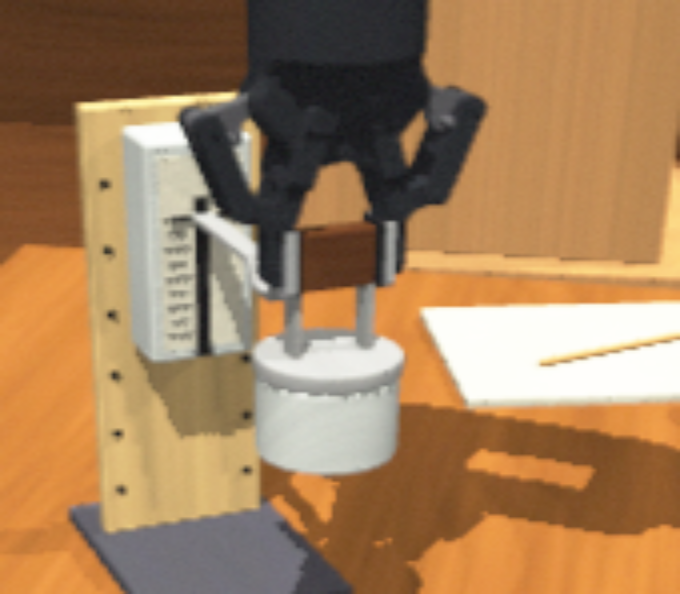

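View pics/wrist4.png

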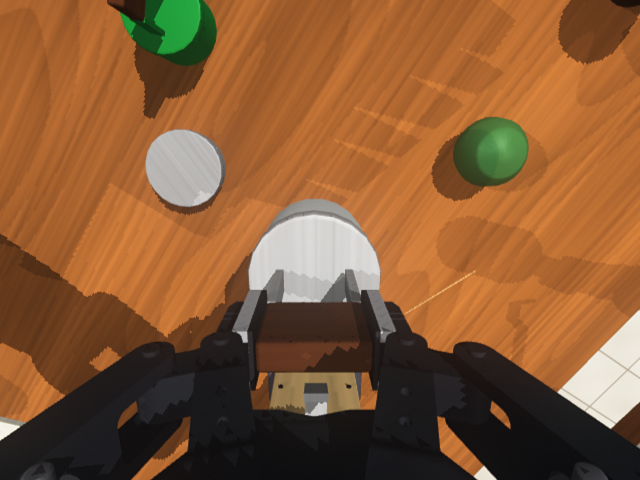

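View pics/top4.png

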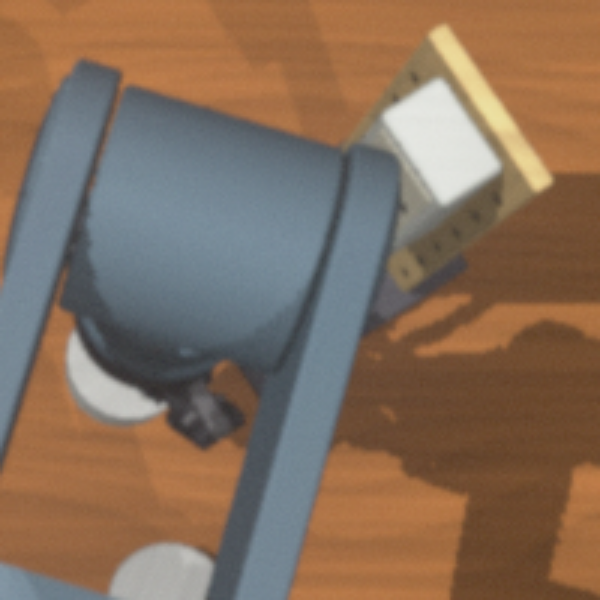

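```bash
python3 -m handwheel '[[0,0,0,2,-3,0,0.3],[0,0,0,4,-6,0,0.3],[0,0,0,4,-6,0,0.3],[0,0,0,4,-6,0,0.3],[0,0,0,4,-6,0,0.3],[0,0,0,2,-3,0,0.3],[0,0,0,0,0,0,0.3],[0,0,0,0,0,0,0.3]]' 60
python3 -c "
from h import *
st()
for n in ['side','wrist']:
  d=arm.snapshot(n);i=d['image']
  if n=='side': 
    for q in [(.587,-.0855,.268),(.598,-.102,.25)]: print(proj(d,q))
    i=cv2.resize(i[100:220,240:360],None,fx=5,fy=5,interpolation=2)
  cv2.imwrite(f'pics/{n}5.png',i[:,:,::-1])"
```

```text
time_s: 9.6
tool_pos: [0.5793, -0.074, 0.2741]
tool_rot: [-0.623, 0.335, -0.334, 0.623]
contact_force: [0.2, -0.3, -2.6]
opening: 0.0392
t 9.6 pos [579.3 -74.  274.1] zyaw 33.54 xyaw -56.46 down [-5.e-04  3.e-04 -1.e+00] F [ 0.21 -0.26 -2.62] T [-0.022 -0.014  0.064] op 39.2 j [-0.33  0.17  1.53  0.    1.44 -0.92]
(np.float64(300.9316005793248), np.float64(161.43621685489865))
(np.float64(297.04949103202324), np.float64(166.7083073923323))
```

View pics/side5.png

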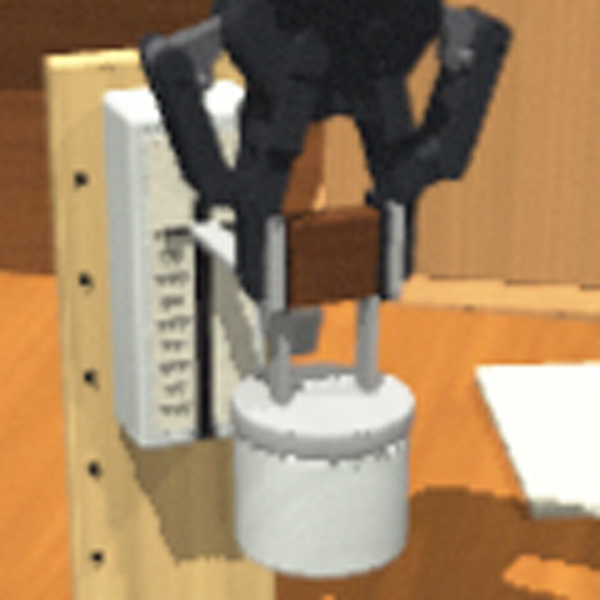

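View pics/wrist5.png

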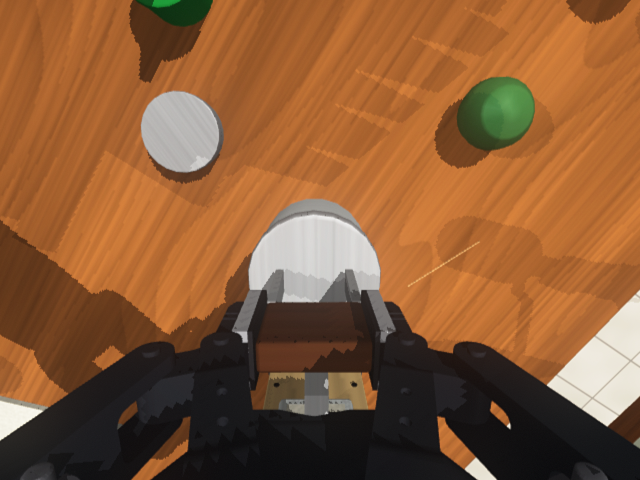

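```bash
python3 -m handwheel '[[0,0,0,2,-3,0,0.3],[0,0,0,2.7,-4,0,0.3],[0,0,0,2.7,-4,0,0.3],[0,0,0,2.7,-4,0,0.3],[0,0,0,2.7,-4,0,0.3],[0,0,0,2.7,-4,0,0.3],[0,0,0,2,-3,0,0.3],[0,0,0,1,-2,0,0.3],[0,0,0,0,0,0,0.3],[0,0,0,0,0,0,0.3],[0,0,0,0,0,0,0.3]]' 60
python3 -c "
from h import *
st()
F=[]
for k in range(16): arm.snapshot('top');F.append(arm.state()['contact_force'])
print(np.mean(F,0))
for n in ['side','wrist']:
  d=arm.snapshot(n);i=d['image']
  if n=='side': 
    i=cv2.resize(i[100:220,240:360],None,fx=5,fy=5,interpolation=2)
  cv2.imwrite(f'pics/{n}6.png',i[:,:,::-1])
st()"
```

```text
time_s: 10.62
tool_pos: [0.5977, -0.1015, 0.2742]
tool_rot: [-0.623, 0.334, -0.334, 0.623]
contact_force: [0.5, 0.3, -2.4]
opening: 0.0392
t 10.62 pos [ 597.7 -101.5  274.2] zyaw 33.58 xyaw -56.42 down [-2.e-04  2.e-04 -1.e+00] F [ 0.51  0.27 -2.35] T [ 0.01  -0.021 -0.005] op 39.2 j [-0.36  0.22  1.48  0.    1.45 -0.95]
[ 0.11568057 -0.12069365 -2.84608396]
t 11.52 pos [ 597.8 -101.7  274.3] zyaw 33.57 xyaw -56.43 down [ 0.  0. -1.] F [ 0.01  0.19 -2.55] T [ 0.006  0.038 -0.011] op 39.0 j [-0.36  0.22  1.48  0.    1.45 -0.95]
```

View pics/side6.png

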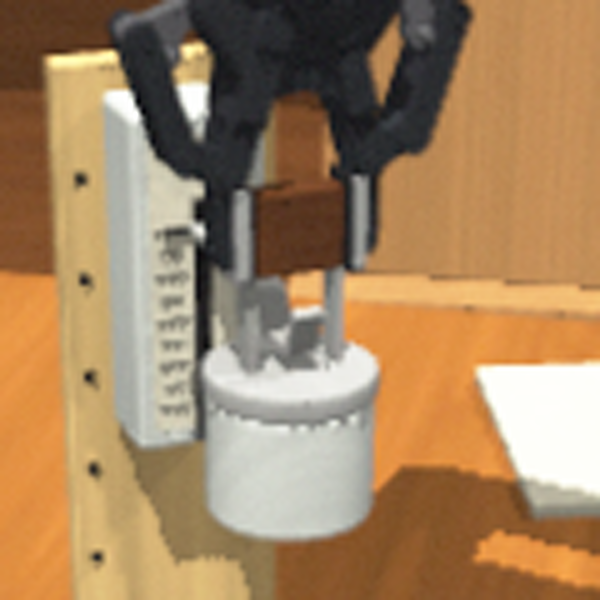

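View pics/wrist6.png

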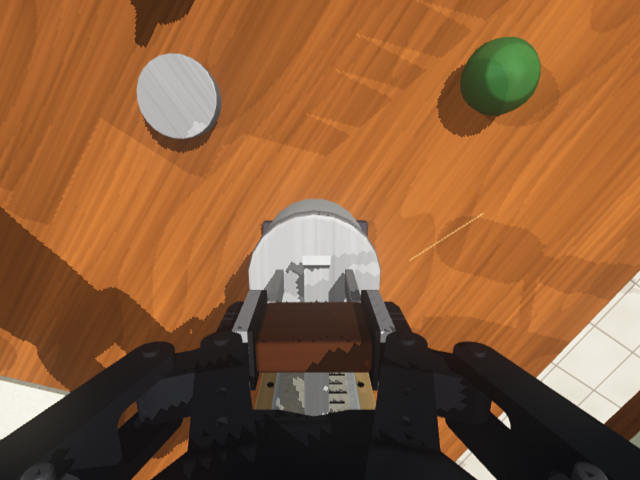

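```bash
python3 -c "
from h import *
s=arm.state();d=arm.snapshot('wrist');i=d['image']
cv2.imwrite('pics/w7.png',cv2.resize(i[235:320,270:360],None,fx=6,fy=6,interpolation=2)[:,:,::-1])
ax=np.array([np.cos(np.radians(-56.4)),np.sin(np.radians(-56.4))])
for v in (256,261,266):
  p=wonz(s,d,316.5,v,.268);q=(s['tool_pos']-p)[:2];print(p,'tcp ahead of tip by',q@ax,'lat',q@[-ax[1],ax[0]])
"
```

```text
[ 0.5868741  -0.08287157  0.268     ] tcp ahead of tip by 0.021701404104998354 lat -0.001272879662140588
[ 0.58813295 -0.08475761  0.268     ] tcp ahead of tip by 0.01943384489792135 lat -0.001277683536420456
[ 0.58940175 -0.08665856  0.268     ] tcp ahead of tip by 0.017148365445984273 lat -0.001282525375135088
```

View pics/w7.png

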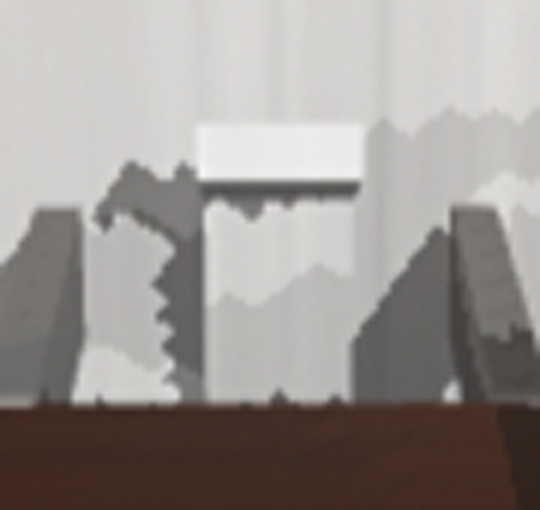

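```bash
python3 -m handwheel '[[0,0,0,0,0,-2,0.3],[0,0,0,0,0,-4,0.3],[0,0,0,0,0,-4,0.3],[0,0,0,0,0,-4,0.3],[0,0,0,0,0,-3,0.3],[0,0,0,0,0,-2,0.3],[0,0,0,0,0,-2,0.3],[0,0,0,0,0,-1.5,0.3],[0,0,0,0,0,-1.5,0.3],[0,0,0,0,0,-1.5,0.3],[0,0,0,0,0,-1.5,0.3],[0,0,0,0,0,-1.5,0.3],[0,0,0,0,0,-1.5,0.3],[0,0,0,0,0,-1.5,0.3],[0,0,0,0,0,-1.5,0.3],[0,0,0,0,0,-1.5,0.3],[0,0,0,0,0,-1,0.3],[0,0,0,0,0,0,0.3],[0,0,0,0,0,0,0.3],[0,0,0,0,0,0,0.3]]' 60
python3 -c "
from h import *
F=[]
for k in range(16): arm.snapshot('top');F.append(arm.state()['contact_force'])
print(np.mean(F,0),np.std(F,0))
for n in ['side','wrist']:
  d=arm.snapshot(n);i=d['image']
  if n=='side': 
    i=cv2.resize(i[100:220,240:360],None,fx=5,fy=5,interpolation=2)
  cv2.imwrite(f'pics/{n}8.png',i[:,:,::-1])
st()"
```

```text
time_s: 13.23
tool_pos: [0.5979, -0.1017, 0.2389]
tool_rot: [-0.623, 0.334, -0.334, 0.623]
contact_force: [-0.5, 0.4, -1.2]
opening: 0.0392
[ 0.4873683  -0.05371597 -0.99588709] [0.46265011 0.60455436 0.46336314]
t 14.13 pos [ 597.9 -101.7  238.8] zyaw 33.57 xyaw -56.43 down [ 2.e-04 -0.e+00 -1.e+00] F [ 0.57 -0.65 -1.59] T [-0.057 -0.135 -0.007] op 38.8 j [-0.36  0.24  1.52  0.    1.38 -0.95]
```

View pics/side8.png

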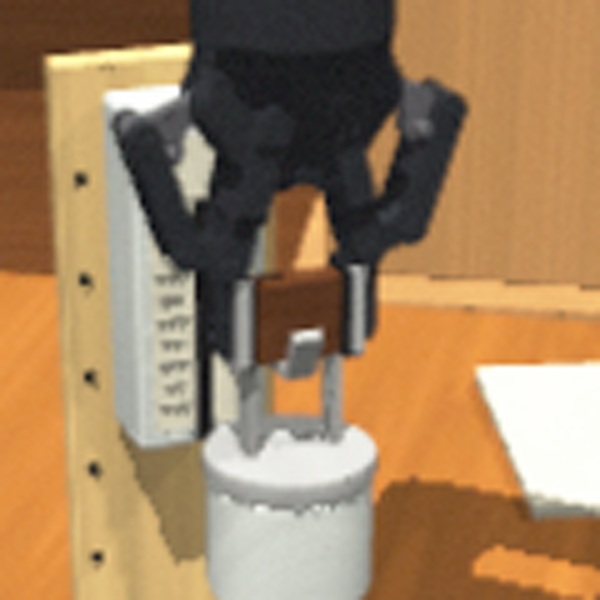

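View pics/wrist8.png

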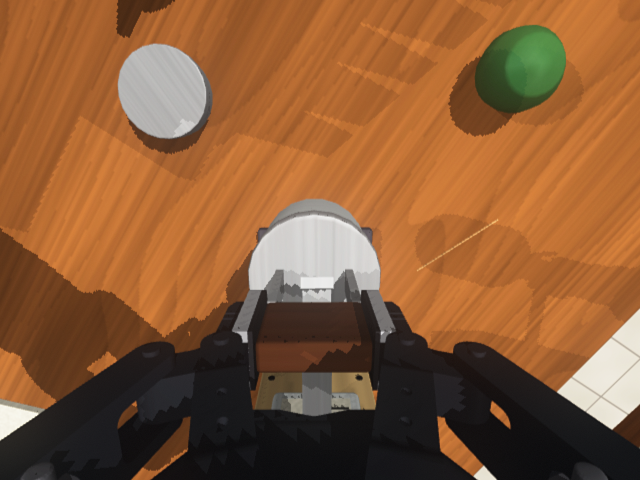

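```bash
python3 -m handwheel '[[0,0,0,0,0,-1,0.3],[0,0,0,0,0,-1.5,0.3],[0,0,0,0,0,-1.5,0.3],[0,0,0,0,0,-1.5,0.3],[0,0,0,0,0,-1.5,0.3],[0,0,0,0,0,-1.5,0.3],[0,0,0,0,0,-1,0.3],[0,0,0,0,0,-0.5,0.3],[0,0,0,0,0,0,0.3],[0,0,0,0,0,0,0.3],[0,0,0,0,0,0,0.3],[0,0,0,0,0,0,0.3]]' 60
python3 -c "
from h import *
F=[];T=[]
for k in range(40): arm.snapshot('top');F.append(arm.state()['contact_force']);T.append(arm.state()['ft_torque'])
print(np.mean(F,0),np.std(F,0),np.mean(T,0))
st()"
```

```text
time_s: 15.13
tool_pos: [0.5979, -0.1017, 0.2289]
tool_rot: [-0.623, 0.334, -0.334, 0.623]
contact_force: [2.1, -0.1, -0.2]
opening: 0.039
[ 1.20864469 -0.3182609  -0.05042088] [0.49766824 0.58622652 0.4178554 ] [-0.08048237 -0.2276963  -0.00619919]
t 17.13 pos [ 597.8 -101.6  228.8] zyaw 33.57 xyaw -56.43 down [-0. -0. -1.] F [ 0.19 -1.31  0.2 ] T [-0.095 -0.25   0.03 ] op 39.0 j [-0.36  0.25  1.53 -0.    1.36 -0.95]
```

```bash
python3 -c "
from h import *
for n in ['side','wrist']:
  d=arm.snapshot(n);i=d['image']
  if n=='side': 
    i=cv2.resize(i[110:230,240:360],None,fx=5,fy=5,interpolation=2)
  else:
    cv2.imwrite('pics/w9c.png',cv2.resize(i[250:420,230:400],None,fx=3.5,fy=3.5,interpolation=2)[:,:,::-1])
  cv2.imwrite(f'pics/{n}9.png',i[:,:,::-1])
st()"
```

```text
t 17.23 pos [ 597.8 -101.6  228.8] zyaw 33.58 xyaw -56.42 down [-1.e-04 -0.e+00 -1.e+00] F [ 1.3  -1.48 -0.18] T [-0.085 -0.233 -0.04 ] op 39.0 j [-0.36  0.25  1.53 -0.    1.36 -0.95]
```

View pics/side9.png

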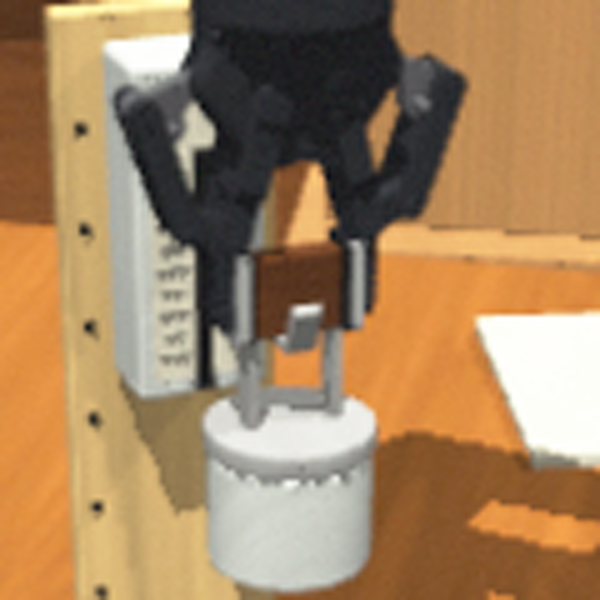

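View pics/w9c.png

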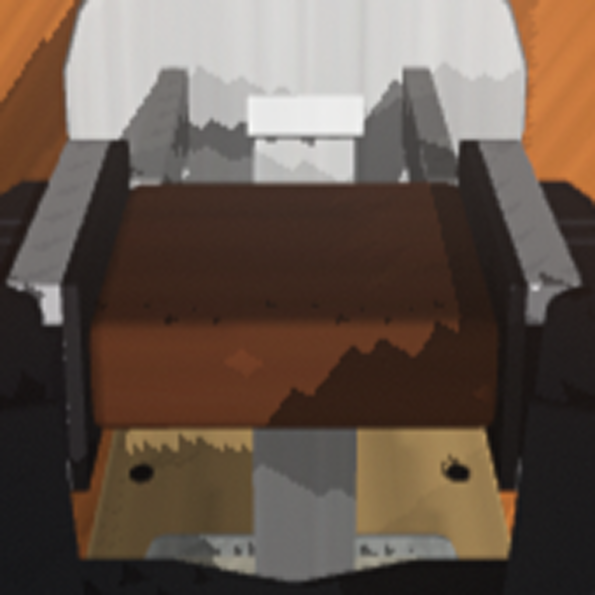

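```bash
python3 -m handwheel '[[0,0,0,0.4,-0.1,0,0.3],[0,0,0,0.4,-0.1,0,0.3],[0,0,0,0,0,0,0.3],[0,0,0,0,0,0,0.3],[0,0,0,0,0,0,0.3]]' 60
python3 -c "
from h import *
F=[];T=[]
for k in range(20): arm.snapshot('top');F.append(arm.state()['contact_force']);T.append(arm.state()['ft_torque'])
print(np.mean(F,0),np.std(F,0),np.mean(T,0))
s=st();d=arm.snapshot('wrist')
p=wonz(s,d,317,277.7,.2484);ax=np.array([np.cos(np.radians(-56.4)),np.sin(np.radians(-56.4))]);print((s['tool_pos']-p)[:2]@ax)"
```

```text
time_s: 17.65
tool_pos: [0.5983, -0.1017, 0.2286]
tool_rot: [0.623, -0.335, 0.334, -0.623]
contact_force: [-0.8, -0.0, -0.0]
opening: 0.0395
[-1.35211959  0.94282158  0.08998986] [0.44347706 0.48256205 0.32973158] [0.13773149 0.20895862 0.00115118]
t 18.65 pos [ 598.6 -101.8  228.8] zyaw 33.57 xyaw -56.43 down [ 1.e-04  1.e-04 -1.e+00] F [-1.36  0.7   0.18] T [ 0.236  0.126 -0.027] op 38.9 j [-0.36  0.25  1.53  0.    1.36 -0.95]
0.021785024058428887
```

```bash
python3 -m handwheel '[[0,0,0,-0.2,0.1,0,0.3],[0,0,0,-0.2,0.1,0,0.3],[0,0,0,0,0,0,0.3],[0,0,0,0,0,0,0.3],[0,0,0,0,0,0,0.3]]' 60
python3 -c "
from h import *
F=[];T=[]
for k in range(30): arm.snapshot('top');F.append(arm.state()['contact_force']);T.append(arm.state()['ft_torque'])
print(np.mean(F,0),np.std(F,0),np.mean(T,0))
st()"
```

```text
time_s: 19.12
tool_pos: [0.5986, -0.1018, 0.229]
tool_rot: [-0.623, 0.334, -0.335, 0.623]
contact_force: [1.0, 0.7, 0.4]
opening: 0.0392
[ 1.00428002 -0.73818591 -0.0709536 ] [0.67116276 0.84026004 0.67658297] [-0.14646346 -0.17435645  0.0103416 ]
t 20.62 pos [ 598.1 -101.6  228.7] zyaw 33.57 xyaw -56.43 down [-3.e-04  0.e+00 -1.e+00] F [-0.26 -1.83 -0.69] T [-0.249 -0.082  0.018] op 39.4 j [-0.36  0.25  1.53 -0.    1.36 -0.95]
```

```bash
python3 -m handwheel '[[0,0,0,0.2,-0.1,-0.4,0.3],[0,0,0,0,0,0,0.3],[0,0,0,0,0,0,0.3],[0,0,0,0,0,0,0.3],[0,0,0,0,0,0,0.3],[0,0,0,0,0,0,0.3]]' 20
python3 -c "
from h import *
F=[];T=[]
for k in range(20): arm.snapshot('top');F.append(arm.state()['contact_force']);T.append(arm.state()['ft_torque'])
print(np.mean(F,0),np.std(F,0),np.mean(T,0))
st()"
```

```text
time_s: 21.12
tool_pos: [0.5982, -0.1017, 0.2283]
tool_rot: [0.623, -0.334, 0.334, -0.623]
contact_force: [-2.0, -0.6, 0.2]
opening: 0.0388
[-1.63148189 -0.06095717  0.03627322] [0.51946423 0.47368569 0.3938639 ] [-0.02326895  0.27072747 -0.0138669 ]
t 22.12 pos [ 598.4 -101.6  228.4] zyaw 33.58 xyaw -56.42 down [ 0.e+00  2.e-04 -1.e+00] F [-1.1   0.4  -0.38] T [ 0.046  0.246 -0.051] op 38.9 j [-0.36  0.25  1.53  0.    1.36 -0.95]
```

```bash
python3 -m handwheel '[[0,0,0,0,0,0,0.55],[0,0,0,0,0,0,0.55],[0,0,0,0,0,0,0.6],[0,0,0,0,0,0,0.7],[0,0,0,0,0,0,0.75],[0,0,0,0,0,0,0.75],[0,0,0,0,0,0,0.75],[0,0,0,0,0,0,0.75],[0,0,0,0,0,0,0.75],[0,0,0,0,0,0,0.75]]' 20
python3 -c "
from h import *
for k in range(3):
  st()
  for n in ['side','wrist']:
    d=arm.snapshot(n);i=d['image']
    if n=='side': i=i[110:230,240:360]
    else: i=i[250:420,230:400]
    i=cv2.resize(i,(500,500),interpolation=2)
    if n=='side':a=i
  cv2.imwrite(f'pics/rel{k}.png',cv2.resize(np.hstack([a,i]),(800,400))[:,:,::-1])
  for q in range(3): arm.snapshot('top')
"
```

```text
time_s: 22.95
tool_pos: [0.5984, -0.1017, 0.2284]
tool_rot: [-0.623, 0.334, -0.334, 0.623]
contact_force: [-0.2, 0.7, -0.8]
opening: 0.064
t 22.95 pos [ 598.4 -101.7  228.4] zyaw 33.57 xyaw -56.43 down [ 1.e-04  0.e+00 -1.e+00] F [-0.24  0.75 -0.82] T [ 0.     0.029 -0.02 ] op 64.0 j [-0.36  0.25  1.53  0.    1.36 -0.95]
t 23.2 pos [ 598.4 -101.7  228.4] zyaw 33.57 xyaw -56.43 down [ 0. -0. -1.] F [ 0.74  0.58 -0.09] T [-0.045  0.026 -0.01 ] op 63.8 j [-0.36  0.25  1.53  0.    1.36 -0.95]
t 23.45 pos [ 598.4 -101.7  228.4] zyaw 33.57 xyaw -56.43 down [-0. -0. -1.] F [-0.86  0.42  0.27] T [-0.007 -0.052  0.006] op 63.9 j [-0.36  0.25  1.53 -0.    1.36 -0.95]
```

View pics/rel0.png

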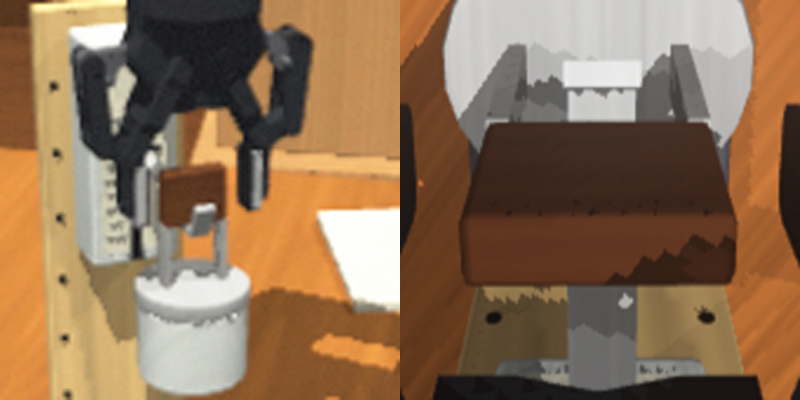

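View pics/rel2.png

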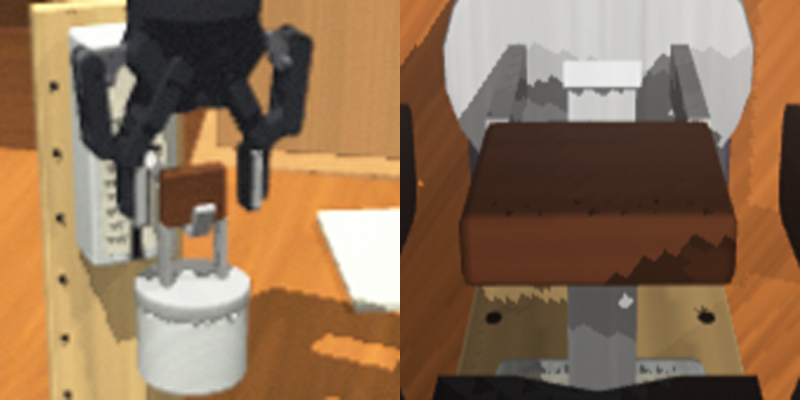

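The images half a second apart are identical, so the tin is hanging still. I'll wait well past the second.

```bash
python3 -m handwheel '[[0,0,0,0,0,0,0.75],[0,0,0,0,0,0,0.75],[0,0,0,0,0,0,0.75],[0,0,0,0,0,0,0.75],[0,0,0,0,0,0,0.75],[0,0,0,0,0,0,0.75],[0,0,0,0,0,0,0.75],[0,0,0,0,0,0,0.75],[0,0,0,0,0,0,0.75],[0,0,0,0,0,0,0.75],[0,0,0,0,0,0,0.75],[0,0,0,0,0,0,0.75],[0,0,0,0,0,0,0.75],[0,0,0,0,0,0,0.75],[0,0,0,0,0,0,0.75],[0,0,0,0,0,0,0.75],[0,0,0,0,0,0,0.75],[0,0,0,0,0,0,0.75],[0,0,0,0,0,0,0.75],[0,0,0,0,0,0,0.75]]'
python3 -c "
from h import *
a=cv2.imread('pics/rel2.png');st()
i0=arm.snapshot('wrist')['image'];
for k in range(8): arm.snapshot('top')
i1=arm.snapshot('wrist')['image'];d=arm.snapshot('wrist')['image'];
print(np.abs(i0.astype(int)-i1).max(),np.abs(i0.astype(int)-i1)[250:420,230:400].mean())
b=i1[250:420,230:400];cv2.imwrite('pics/w10.png',cv2.resize(b,None,fx=3,fy=3)[:,:,::-1])"
```

```text
time_s: 25.37
tool_pos: [0.5984, -0.1017, 0.2284]
tool_rot: [0.623, -0.334, 0.334, -0.623]
contact_force: [-0.1, -0.2, -0.7]
opening: 0.0643
t 25.37 pos [ 598.4 -101.7  228.4] zyaw 33.57 xyaw -56.43 down [-1.e-04  0.e+00 -1.e+00] F [-0.11 -0.17 -0.7 ] T [0.032 0.035 0.006] op 64.3 j [-0.36  0.25  1.53 -0.    1.36 -0.95]
41 0.5844290657439446
```

View pics/w10.png

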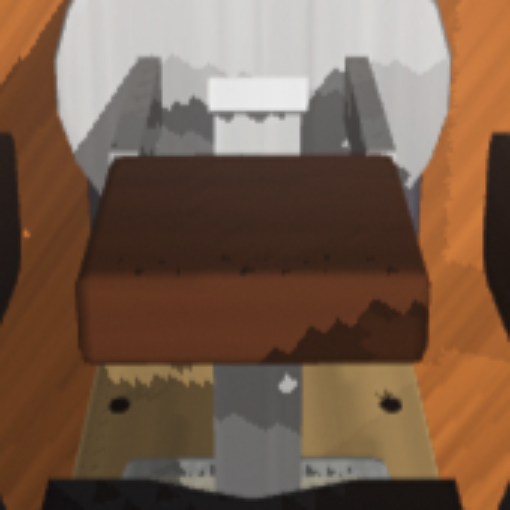

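```bash
python3 -m handwheel '[[0,0,0,0,0,0,0.7],[0,0,0,0,0,0,0.65],[0,0,0,0,0,0,0.6],[0,0,0,0,0,0,0.57],[0,0,0,0,0,0,0.54],[0,0,0,0,0,0,0.52],[0,0,0,0,0,0,0.51],[0,0,0,0,0,0,0.5],[0,0,0,0,0,0,0.49],[0,0,0,0,0,0,0.48],[0,0,0,0,0,0,0.47],[0,0,0,0,0,0,0.46],[0,0,0,0,0,0,0.45],[0,0,0,0,0,0,0.44],[0,0,0,0,0,0,0.43],[0,0,0,0,0,0,0.42],[0,0,0,0,0,0,0.4],[0,0,0,0,0,0,0.35],[0,0,0,0,0,0,0.3],[0,0,0,0,0,0,0.3]]' 20
python3 -m handwheel '[[0,0,0,0,0,0,0.3],[0,0,0,0,0,0,0.3],[0,0,0,0,0,0,0.3]]' 30
python3 -m handwheel '[[0,0,0,0,0,0,0.3],[0,0,0,0,0,0,0.3],[0,0,0,0,0,0,0.3]]' 45
python3 -m handwheel '[[0,0,0,0,0,0,0.3],[0,0,0,0,0,0,0.3],[0,0,0,0,0,0,0.3]]' 60
python3 -c "
from h import *
F=[]
for k in range(12): arm.snapshot('top');F.append(arm.state()['contact_force'])
print(np.mean(F,0),np.std(F,0))
st()
for n in ['side','wrist']:
    d=arm.snapshot(n);i=d['image']
    if n=='side': i=i[110:230,240:360]
    else: i=i[250:420,230:400]
    i=cv2.resize(i,(400,400),interpolation=2)
    if n=='side':a=i
cv2.imwrite(f'pics/regrip.png',np.hstack([a,i])[:,:,::-1])
"
```

```text
time_s: 27.58
tool_pos: [0.5985, -0.1017, 0.2284]
tool_rot: [-0.623, 0.334, -0.334, 0.623]
contact_force: [1.2, 0.6, 0.8]
opening: 0.0396
time_s: 27.83
tool_pos: [0.5985, -0.1017, 0.2284]
tool_rot: [-0.623, 0.334, -0.334, 0.623]
contact_force: [1.9, 0.8, 0.8]
opening: 0.0392
time_s: 28.08
tool_pos: [0.5985, -0.1017, 0.2284]
tool_rot: [-0.623, 0.334, -0.334, 0.623]
contact_force: [0.7, 0.7, 1.1]
opening: 0.0393
time_s: 28.33
tool_pos: [0.5985, -0.1017, 0.2284]
tool_rot: [-0.623, 0.334, -0.334, 0.623]
contact_force: [1.8, -0.5, -0.2]
opening: 0.0389
[1.53948181 0.84194852 0.35457383] [0.45596198 0.57808837 0.56967919]
t 28.93 pos [ 598.4 -101.8  228.4] zyaw 33.57 xyaw -56.43 down [ 0. -0. -1.] F [1.69 1.52 0.28] T [ 0.119 -0.306 -0.009] op 39.2 j [-0.36  0.25  1.53 -0.    1.36 -0.95]
```

View pics/regrip.png

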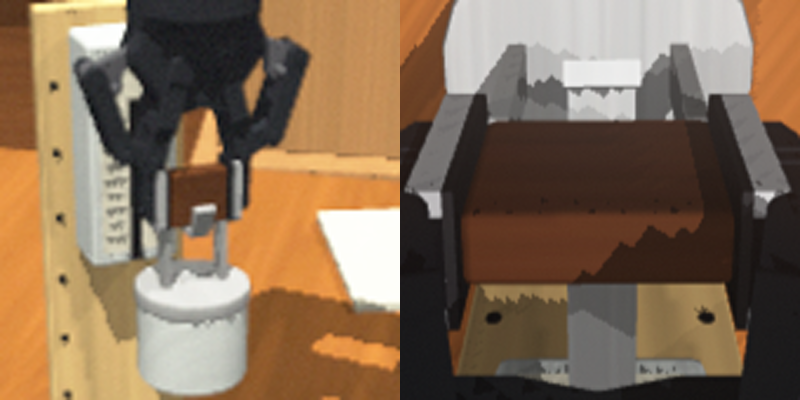

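```bash
python3 -m handwheel '[[0,0,0,0,0,0.5,0.3],[0,0,0,0,0,1,0.3],[0,0,0,0,0,1.5,0.3],[0,0,0,0,0,1.5,0.3],[0,0,0,0,0,1.5,0.3],[0,0,0,0,0,1.5,0.3],[0,0,0,0,0,1.5,0.3],[0,0,0,0,0,1.5,0.3],[0,0,0,0,0,1.5,0.3],[0,0,0,0,0,1.5,0.3],[0,0,0,0,0,1.5,0.3],[0,0,0,0,0,1.5,0.3],[0,0,0,0,0,1.5,0.3],[0,0,0,0,0,1.5,0.3],[0,0,0,0,0,1.5,0.3],[0,0,0,0,0,1.5,0.3],[0,0,0,0,0,1.5,0.3],[0,0,0,0,0,1.5,0.3],[0,0,0,0,0,1.5,0.3],[0,0,0,0,0,1,0.3]]' 60
python3 -m handwheel '[[0,0,0,0,0,2,0.3],[0,0,0,0,0,2,0.3],[0,0,0,0,0,3,0.3],[0,0,0,0,0,3,0.3],[0,0,0,0,0,3,0.3],[0,0,0,0,0,2,0.3],[0,0,0,0,0,2,0.3],[0,0,0,0,0,1,0.3],[0,0,0,0,0,0,0.3],[0,0,0,0,0,0,0.3]]' 60
python3 -c "
from h import *
st()
for n in ['side','wrist']:
    d=arm.snapshot(n);i=d['image']
    if n=='side': i=i[100:220,240:360]
    else: i=i[235:420,230:400]
    i=cv2.resize(i,(400,400),interpolation=2)
    if n=='side':a=i
cv2.imwrite(f'pics/lift.png',np.hstack([a,i])[:,:,::-1])
"
```

```text
time_s: 30.7
tool_pos: [0.5984, -0.1017, 0.2565]
tool_rot: [0.623, -0.334, 0.334, -0.623]
contact_force: [0.2, 0.3, -2.6]
opening: 0.039
time_s: 31.53
tool_pos: [0.5984, -0.1017, 0.2743]
tool_rot: [0.623, -0.334, 0.334, -0.623]
contact_force: [0.0, 0.6, -3.3]
opening: 0.0392
t 31.53 pos [ 598.4 -101.7  274.3] zyaw 33.58 xyaw -56.42 down [-1.e-04  0.e+00 -1.e+00] F [ 0.05  0.56 -3.31] T [ 0.05   0.029 -0.063] op 39.2 j [-0.36  0.22  1.47  0.    1.45 -0.95]
```

View pics/lift.png

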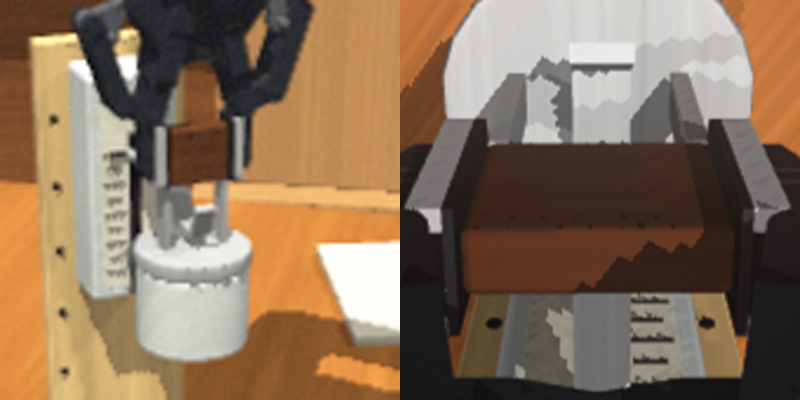

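```bash
python3 -m handwheel '[[0,0,0,-1.5,2,0,0.3],[0,0,0,-2.7,4,0,0.3],[0,0,0,-2.7,4,0,0.3],[0,0,0,-2.7,4,0,0.3],[0,0,0,-4,6,0,0.3],[0,0,0,-4,6,0,0.3],[0,0,0,-4,6,0,0.3],[0,0,0,-4,6,0,0.3],[0,0,0,-4,6,0,0.3],[0,0,0,-4,6,0,0.3],[0,0,0,-4,6,0,0.3],[0,0,0,-3,4,0,0.3],[0,0,0,0,0,0,0.3],[0,0,0,0,0,0,0.3]]' 60
python3 -c "
from h import *
st()
d=arm.snapshot('top');i=d['image'];cv2.imwrite('pics/top11.png',i[:,:,::-1])
hsv=cv2.cvtColor(i,cv2.COLOR_RGB2HSV)
c=cv2.resize(i[215:295,150:240],None,fx=6,fy=6,interpolation=2);cv2.imwrite('pics/mat.png',c[:,:,::-1])
"
```

```text
time_s: 32.8
tool_pos: [0.5578, -0.0416, 0.2745]
tool_rot: [0.623, -0.334, 0.334, -0.623]
contact_force: [0.3, 1.3, -3.4]
opening: 0.0393
t 32.8 pos [557.8 -41.6 274.5] zyaw 33.6 xyaw -56.4 down [ 4.e-04 -3.e-04 -1.e+00] F [ 0.29  1.33 -3.4 ] T [ 0.003  0.01  -0.013] op 39.3 j [-0.29  0.11  1.6  -0.    1.43 -0.87]
```

View pics/mat.png

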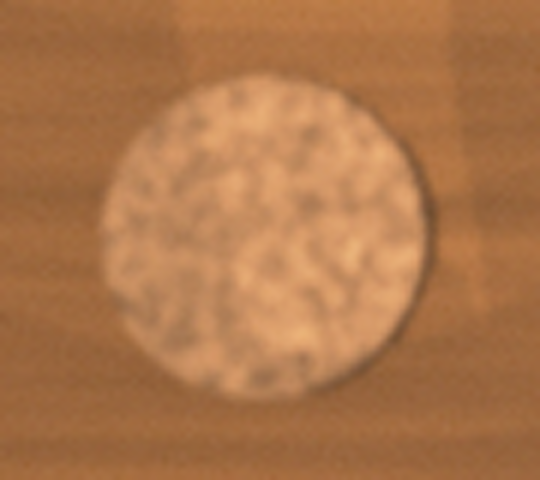

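```bash
python3 -m handwheel '[[0,0,0,-2,10,0,0.3],[0,0,0,-3,20,0,0.3],[0,0,0,-4.3,29,0,0.3],[0,0,0,-4.3,29,0,0.3],[0,0,0,-4.3,29,0,0.3],[0,0,0,-4.3,29,0,0.3],[0,0,0,-4.3,29,0,0.3],[0,0,0,-4.3,29,0,0.3],[0,0,0,-4.3,29,0,0.3],[0,0,0,-4.3,29,0,0.3],[0,0,0,-4.3,29,0,0.3],[0,0,0,-2.5,20,0,0.3],[0,0,0,-1.5,12.6,0,0.3],[0,0,0,0,0,-15,0.3],[0,0,0,0,0,-25,0.3],[0,0,0,0,0,-25,0.3],[0,0,0,0,0,-15,0.3],[0,0,0,0,0,0,0.3],[0,0,0,0,0,0,0.3]]' 60
python3 -c "
from h import *
st()
for n in ['side','wrist']:
    d=arm.snapshot(n);i=d['image'];cv2.imwrite(f'pics/{n}12.png',i[:,:,::-1])
"
```

```text
time_s: 34.43
tool_pos: [0.5097, 0.2815, 0.1937]
tool_rot: [0.624, -0.335, 0.334, -0.622]
contact_force: [0.3, -0.0, -2.7]
opening: 0.0392
t 34.43 pos [509.7 281.5 193.7] zyaw 33.55 xyaw -56.45 down [-2.1e-03 -8.0e-04 -1.0e+00] F [ 0.31 -0.01 -2.69] T [0.003 0.026 0.007] op 39.2 j [ 0.3   0.23  1.62 -0.    1.29 -0.28]
```

View pics/side12.png

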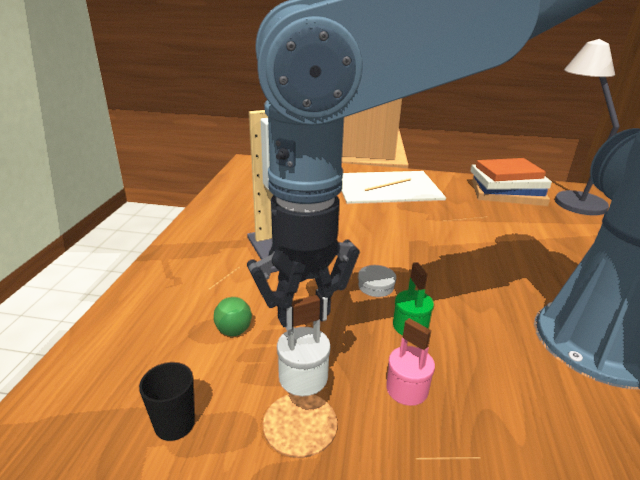

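View pics/wrist12.png

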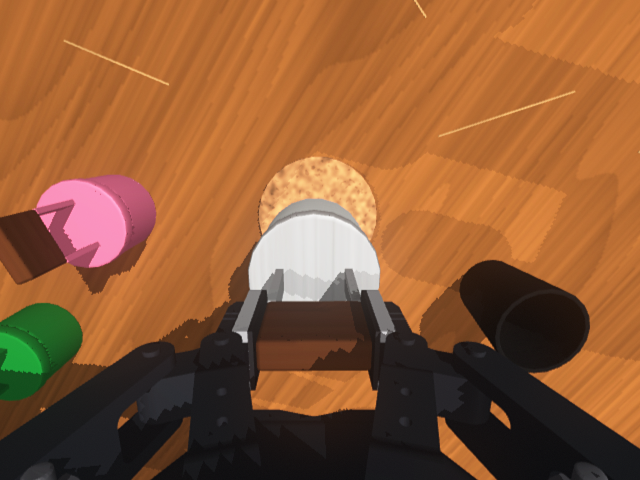

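```bash
python3 -c "
from h import *
s=arm.state();d=arm.snapshot('side')
print('side mat',onz(d,300,424.5,.005))
w=arm.snapshot('wrist')
print([wonz(s,w,u,200,.005) for u in (258.5,377)],wonz(s,w,318,156,.005))
t=arm.snapshot('top');print('top',onz(t,193.9,254.2,.005));s=st()
a=wonz(s,w,318,156,.005);ax=np.r_[np.cos(np.radians(-56.4)),np.sin(np.radians(-56.4))];print('from far edge',a[:2]+.055*ax)
"
```

```text
side mat [0.51045071 0.28895695 0.005     ]
[array([0.4605328, 0.26794  , 0.005    ]), array([0.55146742, 0.32822447, 0.005     ])] [0.484246   0.33097541 0.005     ]
top [0.51183817 0.28160714 0.005     ]
t 34.68 pos [511.1 282.1 196.1] zyaw 33.57 xyaw -56.44 down [ 2.8e-03  8.0e-04 -1.0e+00] F [ 0.81  0.33 -3.12] T [ 0.029 -0.06  -0.029] op 39.4 j [ 0.3   0.23  1.62 -0.    1.29 -0.28]
from far edge [0.51470476 0.2852959 ]
```

```bash
python3 -m handwheel '[[0,0,0,1,2.5,-4,0.3],[0,0,0,0,0,-10,0.3],[0,0,0,0,0,-12,0.3],[0,0,0,0,0,-12,0.3],[0,0,0,0,0,-12,0.3],[0,0,0,0,0,-12,0.3],[0,0,0,0,0,-10,0.3],[0,0,0,0,0,-6,0.3],[0,0,0,0,0,-3,0.3],[0,0,0,0,0,-2,0.3],[0,0,0,0,0,-1,0.3],[0,0,0,0,0,-1,0.3],[0,0,0,0,0,-1,0.3],[0,0,0,0,0,0,0.3],[0,0,0,0,0,0,0.3],[0,0,0,0,0,0,0.3]]' 60
python3 -c "
from h import *
F=[]
for k in range(8): arm.snapshot('top');F.append(arm.state()['contact_force'])
print(np.mean(F,0));st()
d=arm.snapshot('side');cv2.imwrite('pics/s13.png',cv2.resize(d['image'][280:480,200:420],None,fx=3.3,fy=3)[:,:,::-1])"
```

```text
time_s: 36.02
tool_pos: [0.5113, 0.2845, 0.1087]
tool_rot: [-0.623, 0.334, -0.334, 0.623]
contact_force: [-0.2, 0.3, -3.0]
opening: 0.039
[-0.31297283  0.00962938 -2.97751352]
t 36.42 pos [511.1 284.4 108.4] zyaw 33.57 xyaw -56.43 down [-0.  0. -1.] F [ 0.28  0.46 -1.76] T [ 0.018  0.006 -0.046] op 38.9 j [ 0.3   0.34  1.68  0.    1.12 -0.28]
```

View pics/s13.png

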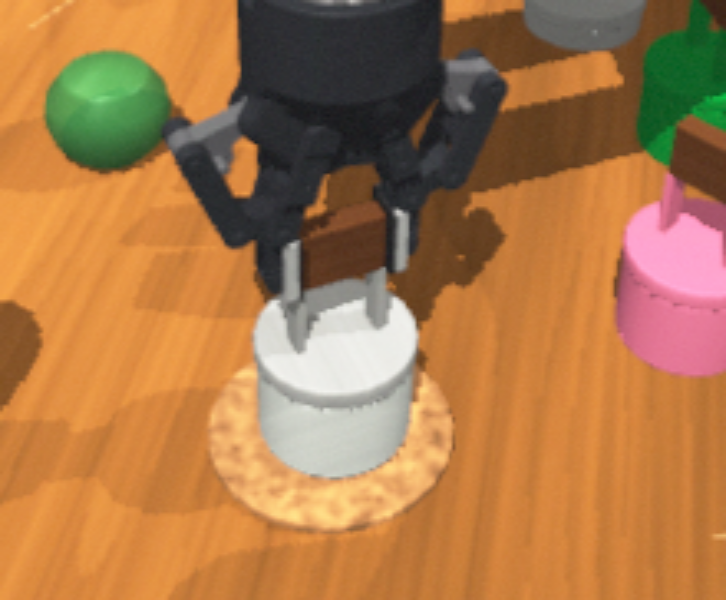

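```bash
python3 -m handwheel '[[0,0,0,0,0,-1,0.3],[0,0,0,0,0,-1,0.3],[0,0,0,0,0,-1,0.3],[0,0,0,0,0,-0.6,0.3],[0,0,0,0,0,0,0.3],[0,0,0,0,0,0,0.3]]' 60
python3 -c "
from h import *
F=[]
for k in range(6): arm.snapshot('top');F.append(arm.state()['contact_force'])
print(np.mean(F,0));st()"
python3 -m handwheel '[[0,0,0,0,0,-0.6,0.3],[0,0,0,0,0,-0.4,0.3],[0,0,0,0,0,0,0.3],[0,0,0,0,0,0,0.3]]' 60
python3 -c "
from h import *
F=[]
for k in range(6): arm.snapshot('top');F.append(arm.state()['contact_force'])
print(np.mean(F,0));st()"
```

```text
time_s: 36.97
tool_pos: [0.511, 0.2843, 0.1047]
tool_rot: [0.623, -0.334, 0.334, -0.623]
contact_force: [0.3, 0.1, -3.0]
opening: 0.0393
[ 0.14600297 -0.50940087 -2.92408515]
t 37.27 pos [511.2 284.4 104.8] zyaw 33.58 xyaw -56.42 down [ 1.e-04  0.e+00 -1.e+00] F [-0.15 -0.63 -2.85] T [-0.041 -0.036  0.003] op 39.3 j [ 0.3   0.34  1.68  0.    1.12 -0.28]
time_s: 37.6
tool_pos: [0.5113, 0.2845, 0.1042]
tool_rot: [-0.623, 0.334, -0.334, 0.623]
contact_force: [-1.0, 0.0, 1.2]
opening: 0.0393
[-0.91262409 -0.18476875  2.83679379]
t 37.9 pos [511.3 284.4 104.2] zyaw 33.58 xyaw -56.42 down [ 5.e-04  1.e-04 -1.e+00] F [-0.95 -0.13  3.66] T [-0.261  0.451  0.016] op 38.8 j [ 0.3   0.35  1.68 -0.    1.12 -0.28]
```

Contact: Fz went from −2.9 to +2.8 N. Next I release and rise.

```bash
python3 -m handwheel '[[0,0,0,0,0,0.2,0.3],[0,0,0,0,0,0,0.3],[0,0,0,0,0,0,0.55],[0,0,0,0,0,0,0.65],[0,0,0,0,0,0,0.8],[0,0,0,0,0,0,1],[0,0,0,0,0,0,1],[0,0,0,0,0,0,1],[0,0,0,0,0,5,1],[0,0,0,0,0,15,1],[0,0,0,0,0,20,1],[0,0,0,0,0,25,1],[0,0,0,0,0,25,1],[0,0,0,0,0,25,1],[0,0,0,0,0,15,1],[0,0,0,0,0,0,1],[0,0,0,0,0,0,1]]' 30
python3 -c "
from h import *
s=st()
for n in ['side','wrist']:
    d=arm.snapshot(n);i=d['image'];cv2.imwrite(f'pics/{n}14.png',i[:,:,::-1])
"
```

```text
time_s: 39.32
tool_pos: [0.5116, 0.2845, 0.235]
tool_rot: [-0.623, 0.334, -0.335, 0.624]
contact_force: [0.1, -0.2, -0.1]
opening: 0.0857
t 39.32 pos [511.6 284.5 235. ] zyaw 33.58 xyaw -56.42 down [ 2.3e-03  7.0e-04 -1.0e+00] F [ 0.11 -0.19 -0.09] T [-0.017  0.036  0.011] op 85.7 j [ 0.3   0.2   1.58 -0.    1.36 -0.28]
```

View pics/side14.png

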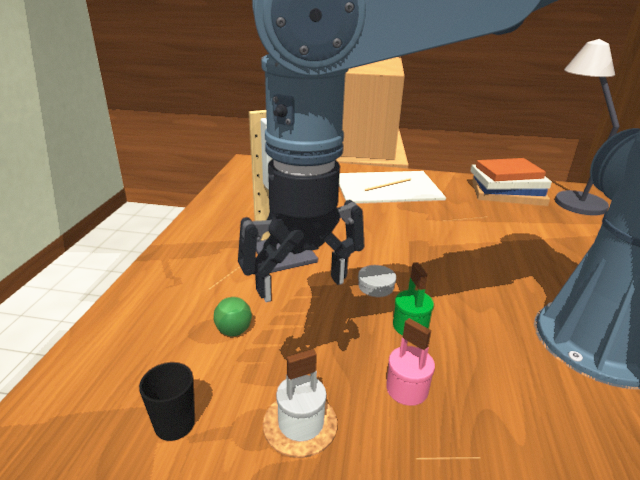

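View pics/wrist14.png

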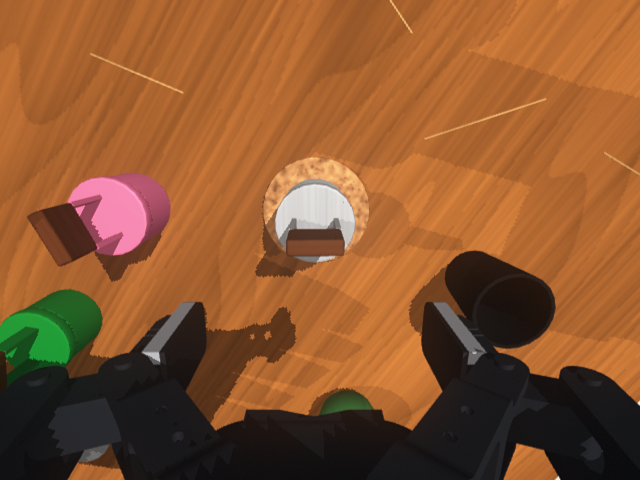

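```bash
python3 -m handwheel '[[0,0,0,-30,20,10,1],[0,0,0,-30,20,10,1],[0,0,0,-30,20,10,1],[0,0,0,-20,10,0,1],[0,0,0,0,0,0,1],[0,0,0,0,0,0,1],[0,0,0,0,0,0,1],[0,0,0,0,0,0,1]]'
python3 -c "
from h import *
st()
a=arm.snapshot('top')['image'];s=arm.snapshot('side')['image'];cv2.imwrite('pics/fin.png',cv2.resize(np.hstack([a,s]),(800,300))[:,:,::-1])
"
```

```text
time_s: 40.08
tool_pos: [0.4016, 0.3536, 0.2629]
tool_rot: [0.623, -0.335, 0.334, -0.622]
contact_force: [-0.2, -1.0, -0.4]
opening: 0.0855
t 40.08 pos [401.6 353.6 262.9] zyaw 33.52 xyaw -56.48 down [-0.0013 -0.0011 -1.    ] F [-0.25 -0.95 -0.44] T [-0.013 -0.025 -0.077] op 85.5 j [ 0.5   0.07  1.67 -0.    1.41 -0.08]
```

View pics/fin.png

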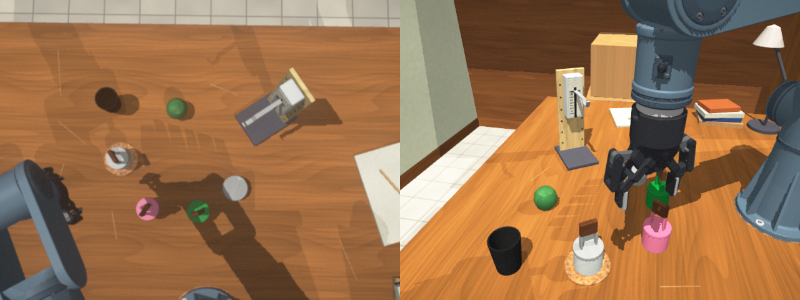

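The last picture shows the tin upright in the middle of the mat, the hook empty at the top, and the other things where they were.

```bash
python3 -c "
from cell import arm
print(arm.finish_job())"
```

```text
the job is handed in; nothing more can be done
None
```

I weighed the grey metal strap tin and handed the job in at about 40 s of robot time; no verdict was reported.

- **Weighing:** The wrist force put the tin at about 3.0 N, or 0.3 kg. I eased it down until the arm felt almost no vertical load (about 0.04 N), with the hook drawn down about 20 mm. It then hung free for about 3 s, and pictures during that time showed no visible motion.
- **Setting down:** I regripped it, lifted it off at about 20 mm/s and set it on the mat. At first contact it pressed down with about 3 N.
- **Last checks:** The final pictures show the tin upright and released on the mat, the hook empty and apparently at the top, and the bystanders apparently where they were. From where the gripper let go, the tin is about 1–2 mm off the mat centre I estimated.
- **What disagreed:**
  - The three cameras differed by up to 7 mm on the mat's centre, so I used roughly their average.
  - While the tin was still gripped on the hook there was 1–1.6 N of sideways force, which a 0.5 mm shift reversed. I took it for friction; the tin showed no visible movement after release.
- **Not checked:** I could not measure the hook's speed, so "no jerk" rests on the slow moves and the pictures.

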